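# Kit the repaired unit's parts into the caddy

## Robot

A 6-joint arm with a two-finger parallel gripper is mounted at the origin on the work surface. World frame = base frame: x ahead of the robot, y to its left, z up, the work surface at z = 0. Lengths are in m, angles in rad, forces in N, time in s.
With the tool pointing down it reaches from about 0.35 to 0.975 m from the base axis. Payload 4.9 kg.
Tool frame: the origin (TCP) lies at the very end of the fingers, on their centre line; the grasp point (between the pads) lies 19 mm behind it; x points along the fingers, y is the direction in which the jaws open and shut, and the axes are right-handed (so a half turn about x gives the same grasp; the last joint's range is limited). The gripper opens to 85 mm and grips with 20 to 120 N. Pads are 22 mm wide; open, the fingers measure 114 mm over their backs; the gripper's body (76 mm by 85 mm) begins 54 mm behind the grasp point. The pads swing forward as they close: fully open they stand 13 mm farther back than shut.
Start: joints at [1.147, 0.053, 1.613, -0, 1.476, -0.119], TCP at [0.188, 0.596, 0.231] pointing down, gripper open.
Joint ranges: [-3.01, 3.01], [-1.01, 2.22], [0.06, 2.58], [-1.02, 4.17], [0.09, 2.62], [-3.14, 3.14]. Speed limits (rad/s): [2.57, 2.57, 3.14, 3.14, 3.14, 3.14].

## Interface

Orientations are given as a rotation vector (axis times angle).
In Python, from station import ctrl, get_image, calibration, finish_job, search_frame, cut_out, mark_of gives the robot as it stands. The module is installed in compiled form; this text tells all that it offers.
- The arm moves only by the tool arm_command, never from a script. Its argument "plan" is a list that holds one entry, the list of rows, each a list of 7 numbers: the shift along the tool's x, y, z in m, then the turn, a rotation vector about the tool's x, y, z in degrees, then the finger opening in m, from 0 to 0.0854. A call has 1 to 20 rows; each row shifts and turns the pose as measured when the row begins, along the tool's axes as they then stand; what a row does not reach is not made up. A row lasts 1/12 s, in which the tool goes at most 41.7 mm and 7.16 degrees, less where a joint would pass 70% of its speed; a pose out of reach is approached as far as the arm can. A call with a gripper value outside its range is refused whole. The fingers move at their own pace and stop on an object; "squeeze" is the grip in N (left out, the last holds). Time passes only in rows, so rows that do not move let the fingers close. It gives the time, the measured TCP pose, the force and the opening at its end, in the units of the state.
- ctrl.get_obs(): the state, without advancing time (a new reading comes with each control period).
- get_image(name): name is "scene" or "top" or "wrist"; returns the picture (400x640x3 uint8, red, green, blue); there is no depth.
- calibration(name): a dict with "fx", "fy", "cx", "cy" (pixels), "cam_to_world" (4x4, takes a point from camera to world coordinates); the wrist camera has in their place "hand_eye" (4x4, takes a point from camera to tool coordinates, whose origin is the TCP and whose axes are the tool frame's). Camera axes: x right, y down, z forward; pixel columns grow to the right and rows downward; lengths in m; the calibration is good to about 2 mm. A picture is of the moment at which its call begins: read the wrist's pose just before it. calibration takes no time and is no camera call.
- finish_job(): hands the job in, once; it reports no verdict.
Trained networks look in the newest picture that a camera, given by its name, has taken for a name from the list of things; names that differ only in an ending like _2 or _b are one class to them, and where a whole thing is asked for, a point or a joint stands for the part that bears it (a point fixed in the world has none). Each returns a list of dicts, best first, with "conf" (0 to 1); they miss things now and then, are a little off and sometimes report something else, mostly with a low value. They report only what shows in the picture. A call takes as long as a camera call. They do not tell look-alikes from the thing itself.
- search_frame(camera, thing): "at" ([x, y, z] in m, in the coordinates of the camera as it stood for that picture, good to about 4 mm: the middle of the surface that is visible of it).
- cut_out(camera, thing): "mask" (400x640 bool, what is visible of it).
- mark_of(camera, thing): "at" ([x, y, z] in m, in the coordinates of the camera as it stood for that picture, good to about 4 mm: a listed point, or the origin of a listed thing).
The state is a dict: "t": time; "q": joint angles; "dq": joint speeds; "effort": joint torques, N m; "tool_pos": TCP position; "tool_rot": TCP orientation; "contact_force": force on the tool from outside, world axes, zero at the start; "wrist_torque": the same for the moment, N m; "opening": finger opening in m.
Only numpy, scipy, OpenCV 4.12 (cv2) and the standard library are available. Lean on these libraries where they do the work, as an engineer would, in place of code of your own. Each camera call takes 0.05 s, during which the arm holds its last target. There are 200 camera calls.

## Task

Gather the good parts of the repaired unit into the caddy: set the sensor housing with the blue window in the blue pocket, the plug with the yellow collar in the yellow pocket, the knob with the green disc in the green pocket and the white relay in the white pocket. Each must stand upright on the floor in the middle of its pocket, to within about a centimetre. The housing and the plug with a red stripe across the top are scrap: leave them standing where they are.

Things in the scene. Friction and masses are not known exactly. Their poses are not given: they have to be found in the camera images.
- housing: good sensor housing: grey cast aluminium block 58 (x) x 40 (y) x 42 (z) mm with a plain blue window on its top, no red stripe; about 0.18 kg. Origin: centre of its underside; z up. It stands loose on the bench, at least 85 mm centre to centre from any other part, at any yaw.
- housing_scrap: scrapped sensor housing: same block, 58 x 40 x 42 mm with a blue window, but a red stripe 14 mm wide crosses its top. Stays where it is. Origin: centre of its underside; z up. It stands loose on the bench, at least 85 mm centre to centre from any other part, at any yaw.
- plug: good plug connector: upright aluminium cylinder 36 mm in diameter, 48 mm high in all, on a foot flange 42 mm in diameter and 8 mm high; yellow collar round its top with a black pin face in the middle, no red stripe; about 0.12 kg. Origin: centre of its underside; z up. It stands loose on the bench, at least 85 mm centre to centre from any other part, at any yaw.
- plug_scrap: scrapped plug connector: same as the good one, yellow collar, but a red stripe 14 mm wide crosses its top. Stays where it is. Origin: centre of its underside; z up. It stands loose on the bench, at least 85 mm centre to centre from any other part, at any yaw.
- knob: control knob: upright fluted cylinder, dark grey, 38 mm in diameter (40 over the flutes), 40 mm high, green disc with a white pointer line on its top; about 0.06 kg. Origin: centre of its underside; z up. It stands loose on the bench, at least 85 mm centre to centre from any other part, at any yaw.
- relay: relay: upright white plastic block 38 (x) x 30 (y) x 48 (z) mm with a black base; about 0.08 kg. Origin: centre of its underside; z up. It stands loose on the bench, at least 85 mm centre to centre from any other part, at any yaw.
- pocket_blue: blue pocket of the fixed grey caddy (232 mm square, rim 20 mm high, four pockets two by two at 107 mm pitch, colours shuffled): open square tray, blue all over, 104 mm outside, 96 mm inside, floor 4 mm thick, 14 mm high in all. A part set in it stands 10 mm above the bench; walls end 20 mm above the bench. Origin: centre of its underside, 6 mm above the bench; x, y along its walls.
- pocket_yellow: yellow pocket of the fixed grey caddy (232 mm square, rim 20 mm high, four pockets two by two at 107 mm pitch, colours shuffled): open square tray, yellow all over, 104 mm outside, 96 mm inside, floor 4 mm thick, 14 mm high in all. A part set in it stands 10 mm above the bench; walls end 20 mm above the bench. Origin: centre of its underside, 6 mm above the bench; x, y along its walls.
- pocket_green: green pocket of the fixed grey caddy (232 mm square, rim 20 mm high, four pockets two by two at 107 mm pitch, colours shuffled): open square tray, green all over, 104 mm outside, 96 mm inside, floor 4 mm thick, 14 mm high in all. A part set in it stands 10 mm above the bench; walls end 20 mm above the bench. Origin: centre of its underside, 6 mm above the bench; x, y along its walls.
- pocket_white: white pocket of the fixed grey caddy (232 mm square, rim 20 mm high, four pockets two by two at 107 mm pitch, colours shuffled): open square tray, white all over, 104 mm outside, 96 mm inside, floor 4 mm thick, 14 mm high in all. A part set in it stands 10 mm above the bench; walls end 20 mm above the bench. Origin: centre of its underside, 6 mm above the bench; x, y along its walls.
There are look-alikes about, which are no part of the job. What is shaped like the relay but turquoise is not meant.

How it is judged:
By the outcome, as a careful person would: the job done as asked, in the order asked, and still so for the second after the job is handed in, with the robot touching nothing.
It also fails if it takes over 104 s, if anything falls off the work surface, if the arm or the gripper's body presses on something with over 40 N, if the wrist force passes 120 N, or if a joint passes its speed limit or range.

## Working session

There is one attempt and no reset: what is moved stays moved. The work goes in short steps, Python scripts to look and compute and a tool call to move; the robot and the scene stay as the last step left them, time stands still between calls to the robot, and variables do not carry over. Pictures are saved under pics/ and viewed, about 12 in all and at most 16, crops included, and the job is handed in when it is done.

Besides the shell and the picture viewer there is one more tool, called after "Emit:" by a JSON object that holds its "op" and its "data". arm_command: Moves the arm, as the interface text tells. Its arguments: {"type":"object","properties":{"plan":{"type":"array","items":{"type":"array","items":{"type":"array","items":{"type":"number"}}}},"squeeze":{"type":"number"}},"required":["plan"]}

```bash
mkdir -p pics; python3 - <<'E'
from station import *
import cv2, numpy as np
np.set_printoptions(precision=4,suppress=True)
for n in ("top","scene"):
    im=get_image(n); cv2.imwrite(f"pics/{n}0.png",im[:,:,::-1])
    c=calibration(n); print(n,c)
print(calibration("wrist")); print(ctrl.get_obs())
E
```

```text
top {'fx': 411.37545322310825, 'fy': 411.37545322310825, 'cx': 318.346360311627, 'cy': 204.61604558512445, 'cam_to_world': array([[ 0.0274, -0.992 ,  0.1233,  0.3631],
       [-0.9993, -0.0305, -0.0233,  0.009 ],
       [ 0.0269, -0.1226, -0.9921,  1.0466],
       [ 0.    ,  0.    ,  0.    ,  1.    ]])}
scene {'fx': 510.56493375492073, 'fy': 510.56493375492073, 'cx': 322.77718729279, 'cy': 203.71304195542007, 'cam_to_world': array([[ 0.4503,  0.5525, -0.7014,  1.2898],
       [ 0.8926, -0.2971,  0.339 , -0.3671],
       [-0.0211, -0.7788, -0.627 ,  0.7354],
       [ 0.    ,  0.    ,  0.    ,  1.    ]])}
{'fx': 336.4099787030968, 'fy': 336.4099787030968, 'cx': 320.60614085222346, 'cy': 199.78226623097657, 'hand_eye': array([[-0.002 , -0.2923,  0.9563, -0.1428],
       [ 1.    , -0.0008,  0.0018, -0.0001],
       [ 0.0002,  0.9563,  0.2923, -0.0761],
       [ 0.    ,  0.    ,  0.    ,  1.    ]])}
{'t': 0.1, 'q': array([ 1.147 ,  0.0533,  1.6142, -0.    ,  1.476 , -0.119 ]), 'dq': array([ 0.0013, -0.0025, -0.0036, -0.0007, -0.0021, -0.0012]), 'effort': array([ -0.0002, -39.4902, -37.1363,  -0.0001,   0.004 ,  -0.    ]), 'tool_pos': array([0.1873, 0.5957, 0.2302]), 'tool_rot': array([ 0.2379,  1.558 , -0.2407]), 'contact_force': array([ 0.2274, -0.9491, -0.1632]), 'wrist_torque': array([-0.0053, -0.0333,  0.0134]), 'opening': 0.08540998531509465}
```

View pics/top0.png

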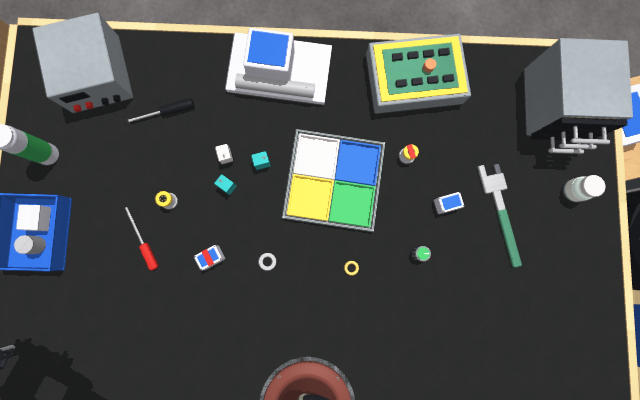

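View pics/scene0.png

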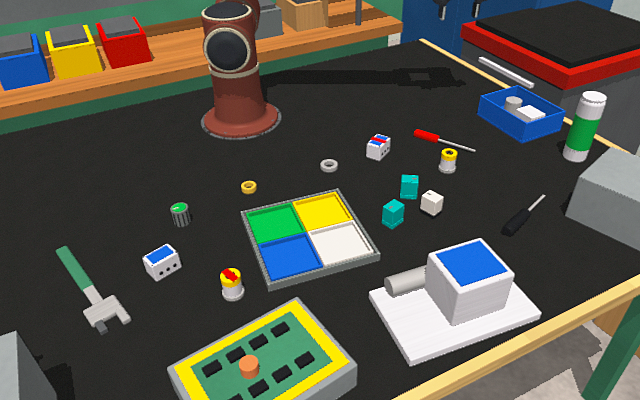

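The top view shows: the good housing at (449,203), scrap housing (209,257), good plug (166,200), scrap plug (409,154), knob (423,254), white relay (224,154), two turquoise decoys, and the caddy at (334,180) with white top-left, blue top-right, yellow bottom-left and green bottom-right. The scene view agrees with this. Next I'll measure positions by colour.

```bash
cat > h.py <<'E'
from station import *
import cv2, numpy as np
from scipy.spatial.transform import Rotation as R
np.set_printoptions(precision=4,suppress=True)
def cam(name,obs=None):
    c=calibration(name)
    if name!="wrist": return c,c["cam_to_world"]
    T=np.eye(4); T[:3,:3]=R.from_rotvec(obs["tool_rot"]).as_matrix(); T[:3,3]=obs["tool_pos"]
    return c,T@c["hand_eye"]
def ray(c,M,uv,z):
    uv=np.atleast_2d(uv).astype(float)
    d=np.c_[(uv[:,0]-c["cx"])/c["fx"],(uv[:,1]-c["cy"])/c["fy"],np.ones(len(uv))]@M[:3,:3].T
    return M[:3,3]+d*((z-M[2,3])/d[:,2])[:,None]
def proj(c,M,p):
    q=(np.atleast_2d(p)-M[:3,3])@M[:3,:3]
    return q[:,:2]/q[:,2:]*[c["fx"],c["fy"]]+[c["cx"],c["cy"]]
def hue(im):
    h=cv2.cvtColor(im,cv2.COLOR_RGB2HSV).astype(int); H,S,V=h[...,0],h[...,1],h[...,2]
    return {"blue":(H>100)&(H<125)&(S>120)&(V>80),"yellow":(H>20)&(H<34)&(S>120)&(V>110),
     "green":(H>50)&(H<80)&(S>120)&(V>70),"white":(S<30)&(V>190),"red":((H<8)|(H>172))&(S>150)&(V>100)}
def blob(m,near,rad):
    """component of mask m, within rad px of near, as world-ready contour points"""
    m=m.astype(np.uint8).copy(); k=np.zeros_like(m); cv2.circle(k,tuple(int(v) for v in near),int(rad),1,-1)
    n,l,s,ce=cv2.connectedComponentsWithStats(m*k)
    if n<2: return None
    i=1+np.argmax(s[1:,4]); return l==i
def rect(c,M,mask,z):
    """min-area rectangle of mask back-projected to height z: centre, sides(mm), yaw of long side"""
    v,u=np.nonzero(mask); p=ray(c,M,np.c_[u,v],z)[:,:2]
    (cx,cy),(w,h),a=cv2.minAreaRect((p*1000).astype(np.float32))
    if h>w: w,h,a=h,w,a+90
    return np.array([cx,cy])/1000,(w,h),(a+90)%180-90,p.mean(0)
def go(obs,x,y,z,jaw):
    """tool-axes move to x,y,z with the tool down and jaw axis at jaw deg (mod 180): turn about tool x first, then shift"""
    Rm=R.from_rotvec(obs["tool_rot"]).as_matrix(); 
    cur=np.degrees(np.arctan2(Rm[1,1],Rm[0,1])); d=(jaw-cur+90)%180-90
    a=np.radians(cur+d); Y=np.array([np.cos(a),np.sin(a),0]); X=np.array([0,0,-1.]); T=np.c_[X,Y,np.cross(X,Y)]
    rv=np.degrees(R.from_matrix(Rm.T@T).as_rotvec())
    print("turn about tool (deg)",rv.round(2)," alt x",(rv[0]-180*np.sign(rv[0])).round(1),"then shift mm",(T.T@(np.array([x,y,z])-obs["tool_pos"])*1000).round(1),"q6",np.degrees(obs["q"][5]).round(1))
E
python3 - <<'E'
from h import *
for n,loc in (("top",dict(housing=((449,203),20,"blue",.042),plug=((166,200),16,"yellow",.048),knob=((423,254),14,"green",.040),relay=((224,154),16,"white",.048),
   pblue=((358,162),40,"blue",.010),pyel=((309,198),40,"yellow",.01),pgre=((352,204),40,"green",.01),pwhi=((316,157),40,"white",.01))),
 ("scene",dict(housing=((160,255),20,"blue",.042),plug=((449,155),14,"yellow",.048),knob=((180,210),14,"green",.040),relay=((432,202),16,"white",.048),
   pblue=((289,257),45,"blue",.010),pyel=((323,211),45,"yellow",.01),pgre=((272,224),45,"green",.01),pwhi=((341,243),45,"white",.01)))):
    im=get_image(n); h=hue(im); c,M=cam(n)
    for k,(uv,r,col,z) in loc.items():
        m=blob(h[col],uv,r); 
        if m is None: print(n,k,None); continue
        a=rect(c,M,m,z); print(n,k,m.sum(),a[0],np.round(a[1]),round(a[2],1),a[3])
E
```

```text
top housing 196 [ 0.5053 -0.3444] [44. 28.] -72.5 [ 0.5053 -0.3446]
top plug 178 [0.4907 0.3628] [38. 37.] -85.9 [0.4907 0.3626]
top knob 98 [ 0.3756 -0.2742] [27. 25.] -0.1 [ 0.3765 -0.2731]
top relay 168 [0.6109 0.2255] [36. 29.] 16.7 [0.6112 0.2255]
top pblue 1679 [ 0.6055 -0.1134] [108. 106.] -6.8 [ 0.6052 -0.1134]
top pyel 1722 [0.5113 0.0068] [106. 106.] -6.9 [0.511  0.0068]
top pgre 1697 [ 0.4986 -0.1009] [106. 105.] -6.8 [ 0.4983 -0.1006]
top pwhi 1586 [ 0.6189 -0.0064] [107. 106.] 83.2 [ 0.6165 -0.0066]
scene housing 237 [ 0.503  -0.3426] [43. 29.] -72.8 [ 0.5032 -0.3432]
scene plug 161 [0.4941 0.3604] [55. 38.] -37.0 [0.4948 0.3591]
scene knob 86 [ 0.3731 -0.2728] [29. 28.] 61.7 [ 0.373  -0.2717]
scene relay 158 [0.611  0.2256] [41. 33.] 14.5 [0.6107 0.2261]
scene pblue 2046 [ 0.5941 -0.1089] [110. 107.] -7.1 [ 0.596  -0.1096]
scene pyel 1533 [0.4983 0.0122] [112. 109.] -6.7 [0.4989 0.0111]
scene pgre 1576 [ 0.4864 -0.0964] [112. 106.] -7.0 [ 0.4862 -0.0967]
scene pwhi 1728 [0.6061 0.0002] [109. 105.] -6.8 [ 0.6094 -0.0022]
```

```bash
python3 - <<'E'
from h import *
o=ctrl.get_obs(); Rm=R.from_rotvec(o["tool_rot"]).as_matrix(); print(Rm)
print("jaw",np.degrees(np.arctan2(Rm[1,1],Rm[0,1])),np.degrees(o["q"]))
go(o,.45,.30,.23,17.4)
go(o,.504,-.3435,.23,17.4)
E
```

```text
[[-0.0005  0.3001  0.9539]
 [-0.0012  0.9539 -0.3001]
 [-1.     -0.0013 -0.0002]]
jaw 72.53485813718274 [65.7182  3.0443 92.4632  0.0003 84.5678 -6.8167]
turn about tool (deg) [55.13  0.03  0.07]  alt x -124.9 then shift mm [  0.5 162.1 360.8] q6 -6.8
turn about tool (deg) [55.13  0.03  0.07]  alt x -124.9 then shift mm [  0.5  21.2 991. ] q6 -6.8
```

Emit:
{"op": "arm_command", "data": {"plan": [[[0, 0, 0, 6.9, 0, 0, 0.085], [0, 0, 0, 6.9, 0, 0, 0.085], [0, 0, 0, 6.9, 0, 0, 0.085], [0, 0, 0, 6.9, 0, 0, 0.085], [0, 0, 0, 6.9, 0, 0, 0.085], [0, 0, 0, 6.9, 0, 0, 0.085], [0, 0, 0, 6.9, 0, 0, 0.085], [0, 0, 0, 6.9, 0, 0, 0.085], [0, 0.0147, 0.0328, 0, 0, 0, 0.085], [0, 0.0147, 0.0328, 0, 0, 0, 0.085], [0, 0.0147, 0.0328, 0, 0, 0, 0.085], [0, 0.0147, 0.0328, 0, 0, 0, 0.085], [0, 0.0147, 0.0328, 0, 0, 0, 0.085], [0, 0.0147, 0.0328, 0, 0, 0, 0.085], [0, 0.0147, 0.0328, 0, 0, 0, 0.085], [0, 0.0147, 0.0328, 0, 0, 0, 0.085], [0, 0.0147, 0.0328, 0, 0, 0, 0.085], [0, 0.0147, 0.0328, 0, 0, 0, 0.085], [0, 0.0147, 0.0328, 0, 0, 0, 0.085]]], "squeeze": 50}}

```text
t: 1.78
tool_pos: [0.4416, 0.2796, 0.2252]
tool_rot: [0.998, 1.327, -1.01]
contact_force: [0.9, -0.2, -1.1]
opening: 0.0848
```

Emit:
{"op": "arm_command", "data": {"plan": [[[0, -0.0078, 0.035, 0, 0, 0, 0.085], [0, -0.0078, 0.035, 0, 0, 0, 0.085], [0, -0.0078, 0.035, 0, 0, 0, 0.085], [0, -0.0078, 0.035, 0, 0, 0, 0.085], [0, -0.0078, 0.035, 0, 0, 0, 0.085], [0, -0.0078, 0.035, 0, 0, 0, 0.085], [0, -0.0078, 0.035, 0, 0, 0, 0.085], [0, -0.0078, 0.035, 0, 0, 0, 0.085], [0, -0.0078, 0.035, 0, 0, 0, 0.085], [0, -0.0078, 0.035, 0, 0, 0, 0.085], [0, -0.0078, 0.035, 0, 0, 0, 0.085], [0, -0.0078, 0.035, 0, 0, 0, 0.085], [0, -0.0078, 0.035, 0, 0, 0, 0.085], [0, -0.0078, 0.035, 0, 0, 0, 0.085], [0, -0.0078, 0.035, 0, 0, 0, 0.085], [0, -0.0078, 0.035, 0, 0, 0, 0.085], [0, -0.0078, 0.035, 0, 0, 0, 0.085]]]}}

```text
t: 3.2
tool_pos: [0.4731, -0.3594, 0.2274]
tool_rot: [1.001, 1.323, -1.01]
contact_force: [0.3, -0.4, 0.5]
opening: 0.0851
```

```bash
cat > look.py <<'E'
import sys
from h import *
# look.py X Y Z JAW zlook [colour rad ztop X0 Y0]: residual move, and wrist measurement of the top face
a=sys.argv; x,y,z,j,zl=map(float,a[1:6]); o=ctrl.get_obs(); print("t",o["t"],o["tool_pos"],"F",o["contact_force"].round(1),"open",round(o["opening"],4))
go(o,x,y,z,j)
if len(a)>6:
    im=get_image("wrist"); c,M=cam("wrist",o); zt=float(a[8]); uv=proj(c,M,[x,y,zt])[0]; print("expected px",uv)
    h=hue(im); m=blob(h[a[6]],uv,float(a[7]))
    if m is not None:
        r=rect(c,M,m,zt); print(m.sum(),r[0],np.round(r[1],1),round(r[2],1),r[3])
    cv2.imwrite(f"pics/{a[9]}.png",im[:,:,::-1])
E
python3 look.py .504 -.3435 .12 17.4 0 blue 90 .042 w1
```

```text
t 3.2 [ 0.4731 -0.3594  0.2274] F [ 0.3 -0.4  0.5] open 0.0851
turn about tool (deg) [-1.76  0.32  0.14]  alt x 178.2 then shift mm [107.4  34.2  -5.9] q6 -59.9
expected px [356.4142 168.5162]
```

View pics/w1.png

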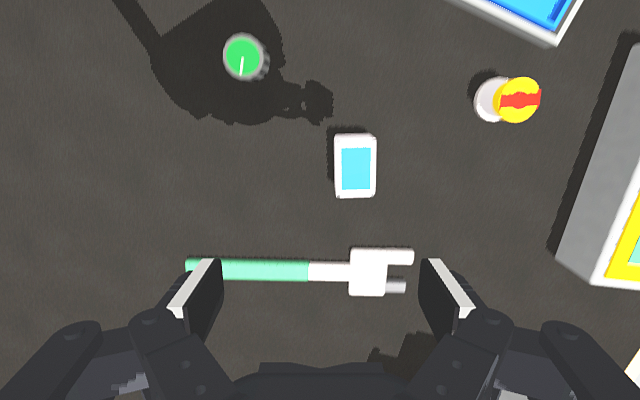

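Emit:
{"op": "arm_command", "data": {"plan": [[[0.02, 0, 0, -1.7, 0.3, 0.1, 0.085], [0.025, 0.012, -0.002, 0, 0, 0, 0.085], [0.025, 0.012, -0.002, 0, 0, 0, 0.085], [0.02, 0.01, -0.002, 0, 0, 0, 0.085], [0.01, 0, 0, 0, 0, 0, 0.085], [0, 0, 0, 0, 0, 0, 0.085]]]}}

```text
t: 3.75
tool_pos: [0.5034, -0.3571, 0.1239]
tool_rot: [0.986, 1.328, -0.997]
contact_force: [-0.2, -0.3, 0.3]
opening: 0.0848
```

```bash
sed -i 's/(H>100)&(H<125)&(S>120)/(H>88)\&(H<125)\&(S>100)/' h.py; python3 look.py .504 -.3435 .012 17.4 0 blue 120 .042 w2
```

```text
t 3.75 [ 0.5034 -0.3571  0.1239] F [-0.2 -0.3  0.3] open 0.0848
turn about tool (deg) [-0.72  0.44  0.14]  alt x 179.3 then shift mm [111.9   4.7 -12.7] q6 -58.7
expected px [329.0018 191.    ]
2695 [ 0.5031 -0.342 ] [45.3 29.6] -72.2 [ 0.503  -0.3413]
```

Emit:
{"op": "arm_command", "data": {"plan": [[[0, 0.0045, -0.014, -0.5, 0.4, 0.1, 0.085], [0.02, 0, 0, 0, 0, 0, 0.085], [0.03, 0, 0, 0, 0, 0, 0.085], [0.025, 0, 0, 0, 0, 0, 0.085], [0.01, 0, 0, 0, 0, 0, 0.085], [0, 0, 0, 0, 0, 0, 0.085]]]}}

```text
t: 4.3
tool_pos: [0.5089, -0.344, 0.0502]
tool_rot: [0.981, 1.317, -0.982]
contact_force: [-0.7, 0.7, 0.1]
opening: 0.085
```

```bash
python3 look.py .5035 -.3425 .012 17.6 0
```

```text
t 4.3 [ 0.5089 -0.344   0.0502] F [-0.7  0.7  0.1] open 0.085
turn about tool (deg) [-0.34  0.89 -0.63]  alt x 179.7 then shift mm [38.2 -4.7 -3.1] q6 -58.3
```

Emit:
{"op": "arm_command", "data": {"plan": [[[0.012, -0.0045, -0.003, -0.3, 0.9, -0.6, 0.085], [0.018, 0, 0, 0, 0, 0, 0.085], [0.008, 0, 0, 0, 0, 0, 0.085], [0, 0, 0, 0, 0, 0, 0.085]]]}}

```text
t: 4.63
tool_pos: [0.5064, -0.3446, 0.0174]
tool_rot: [0.978, 1.332, -0.978]
contact_force: [0.4, -0.5, -0.5]
opening: 0.0852
```

```bash
python3 look.py .5035 -.3425 .012 17.6 0
```

```text
t 4.6333 [ 0.5064 -0.3446  0.0174] F [ 0.4 -0.5 -0.5] open 0.0852
turn about tool (deg) [ 0.05  0.33 -0.25]  alt x -179.9 then shift mm [ 5.4 -2.2 -2.9] q6 -58.9
```

Emit:
{"op": "arm_command", "data": {"plan": [[[0.005, -0.002, -0.003, 0, 0.3, -0.2, 0.085], [0, 0, 0, 0, 0, 0, 0.03], [0, 0, 0, 0, 0, 0, 0.03], [0, 0, 0, 0, 0, 0, 0.03], [0, 0, 0, 0, 0, 0, 0.03], [0, 0, 0, 0, 0, 0, 0.03], [0, 0, 0, 0, 0, 0, 0.03], [0, 0, 0, 0, 0, 0, 0.03], [0, 0, 0, 0, 0, 0, 0.03], [0, 0, 0, 0, 0, 0, 0.03]]], "squeeze": 50}}

```text
t: 5.47
tool_pos: [0.5049, -0.3437, 0.0163]
tool_rot: [0.978, 1.335, -0.979]
contact_force: [-0.4, 0.1, 0.7]
opening: 0.039
```

```bash
python3 look.py .603 -.1125 .1 173.1 0; python3 look.py .603 -.1125 .1 83.1 0
```

```text
t 5.4667 [ 0.5049 -0.3437  0.0163] F [-0.4  0.1  0.7] open 0.039
turn about tool (deg) [24.57  0.19 -0.2 ]  alt x -155.4 then shift mm [ -83.7   69.6 -241.3] q6 -58.9
t 5.4667 [ 0.5049 -0.3437  0.0163] F [-0.4  0.1  0.7] open 0.039
turn about tool (deg) [-65.43   0.29  -0.01]  alt x 114.6 then shift mm [-83.7 241.3  69.6] q6 -58.9
```

Emit:
{"op": "arm_command", "data": {"plan": [[[-0.02, 0, 0, 0, 0, 0, 0.03], [-0.025, 0, 0, 6.1, 0, 0, 0.03], [-0.025, 0, 0, 6.1, 0, 0, 0.03], [-0.02, 0, 0, 6.1, 0, 0, 0.03], [0, 0, 0, 6.1, 0, 0, 0.03], [0, 0.0087, -0.03, 0, 0, 0, 0.03], [0, 0.0087, -0.03, 0, 0, 0, 0.03], [0, 0.0087, -0.03, 0, 0, 0, 0.03], [0, 0.0087, -0.03, 0, 0, 0, 0.03], [0, 0.0087, -0.03, 0, 0, 0, 0.03], [0, 0.0087, -0.03, 0, 0, 0, 0.03], [0, 0.0087, -0.03, 0, 0, 0, 0.03], [0, 0.0087, -0.03, 0, 0, 0, 0.03], [0, 0, 0, 0, 0, 0, 0.03]]]}}

```text
t: 6.63
tool_pos: [0.6077, -0.1059, 0.1056]
tool_rot: [1.317, 1.139, -1.317]
contact_force: [-0.6, 0.1, -3.3]
opening: 0.0393
```

```bash
python3 look.py .603 -.114 .0275 173.1 0 blue 300 .02 w3
```

```text
t 6.6333 [ 0.6077 -0.1059  0.1056] F [-0.6  0.1 -3.3] open 0.0393
turn about tool (deg) [-1.51 -0.1   0.14]  alt x 178.5 then shift mm [78.1 -3.7  8.6] q6 -8.4
expected px [318.2245 218.5564]
10594 [ 0.6022 -0.1012] [104.4  88.6] -7.0 [ 0.6022 -0.085 ]
```

View pics/w3.png

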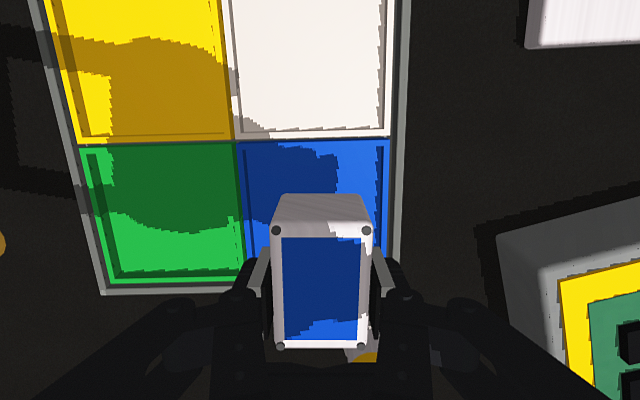

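Emit:
{"op": "arm_command", "data": {"plan": [[[0.01, -0.0037, 0.008, -1.5, 0, 0, 0.03], [0.02, 0, 0, 0, 0, 0, 0.03], [0.02, 0, 0, 0, 0, 0, 0.03], [0.01, 0, 0, 0, 0, 0, 0.03], [0, 0, 0, 0, 0, 0, 0.03]]]}}

```text
t: 7.1
tool_pos: [0.6014, -0.1176, 0.044]
tool_rot: [1.293, 1.151, -1.299]
contact_force: [0.0, 0.8, -3.6]
opening: 0.0388
```

```bash
python3 look.py .603 -.1135 .0265 173.1 0
```

```text
t 7.1 [ 0.6014 -0.1176  0.044 ] F [ 0.   0.8 -3.6] open 0.0388
turn about tool (deg) [0.1  0.14 0.13]  alt x -179.9 then shift mm [17.5  1.1 -4.2] q6 -11.1
```

Emit:
{"op": "arm_command", "data": {"plan": [[[0.008, 0.001, -0.004, 0, 0.1, 0.1, 0.03], [0.006, 0, 0, 0, 0, 0, 0.03], [0, 0, 0, 0, 0, 0, 0.03]]]}}

```text
t: 7.35
tool_pos: [0.6027, -0.1149, 0.0295]
tool_rot: [1.297, 1.149, -1.298]
contact_force: [-0.2, 0.2, -3.6]
opening: 0.0393
```

```bash
python3 look.py .603 -.1135 .0265 173.1 0
```

```text
t 7.35 [ 0.6027 -0.1149  0.0295] F [-0.2  0.2 -3.6] open 0.0393
turn about tool (deg) [-0.01  0.05  0.01]  alt x 180.0 then shift mm [ 3.   0.1 -1.5] q6 -10.8
```

Emit:
{"op": "arm_command", "data": {"plan": [[[0.0025, 0, -0.0015, 0, 0, 0, 0.03], [0.001, 0, 0, 0, 0, 0, 0.03], [0, 0, 0, 0, 0, 0, 0.03]]]}}

```text
t: 7.6
tool_pos: [0.604, -0.1137, 0.0271]
tool_rot: [1.297, 1.147, -1.297]
contact_force: [0.0, 0.3, -1.4]
opening: 0.0387
```

Emit:
{"op": "arm_command", "data": {"plan": [[[0.0005, 0, 0, 0, 0, 0, 0.055], [0, 0, 0, 0, 0, 0, 0.055], [0, 0, 0, 0, 0, 0, 0.055], [0, 0, 0, 0, 0, 0, 0.055], [-0.02, 0, 0, 0, 0, 0, 0.055], [-0.03, 0, 0, 0, 0, 0, 0.055], [-0.03, 0, 0, 0, 0, 0, 0.085], [-0.03, 0, 0, 0, 0, 0, 0.085], [-0.03, 0, 0, 0, 0, 0, 0.085], [0, 0, 0, 0, 0, 0, 0.085]]]}}

```text
t: 8.43
tool_pos: [0.6048, -0.1137, 0.1756]
tool_rot: [1.298, 1.144, -1.294]
contact_force: [0.8, -0.3, 1.0]
opening: 0.085
```

```bash
python3 - <<'E'
from h import *
o=ctrl.get_obs(); print(o["tool_pos"],np.degrees(o["q"]))
for j in (90,120,-7,60): go(o,.4907,.3627,.13,j)
im=get_image("top");h=hue(im);c,M=cam("top");p=proj(c,M,[.603,-.1125,.052])[0];print(p)
cv2.imwrite("pics/t1.png",cv2.resize(im[int(p[1])-50:int(p[1])+50,int(p[0])-80:int(p[0])+80,::-1],None,fx=5,fy=5,interpolation=cv2.INTER_CUBIC))
E
```

```text
[ 0.6048 -0.1137  0.1756] [-17.544    3.7974  97.0151  -0.0572  78.864  -10.6376]
turn about tool (deg) [83.1  -0.13 -0.34]  alt x -96.9 then shift mm [  45.6 -476.4  114.1] q6 -10.6
turn about tool (deg) [53.1  -0.04 -0.34]  alt x -126.9 then shift mm [  45.6 -469.6 -139.4] q6 -10.6
turn about tool (deg) [ 0.1   0.11 -0.31]  alt x -179.9 then shift mm [  45.6 -171.3 -458.9] q6 -10.6
turn about tool (deg) [-66.9    0.28  -0.2 ]  alt x 113.1 then shift mm [  45.6  355.5 -337. ] q6 -10.6
[359.179  159.2468]
```

View pics/t1.png

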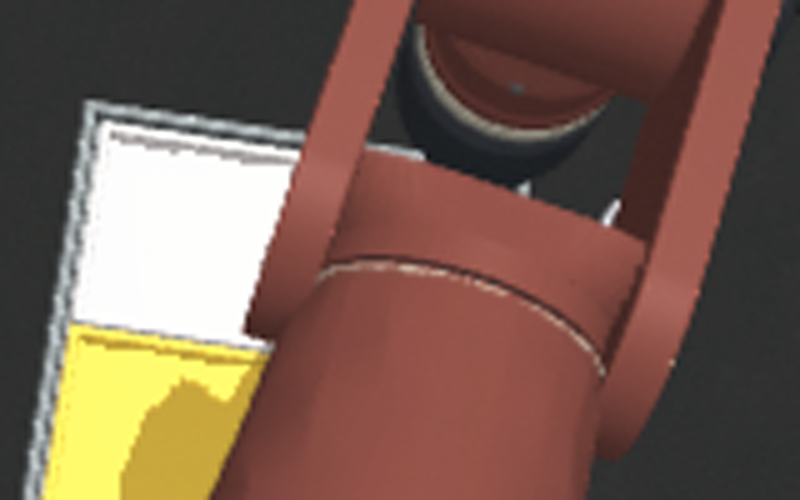

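The arm hides the pocket in this view, so I'll check the housing later. Next is the plug, keeping the same jaw angle.

Emit:
{"op": "arm_command", "data": {"plan": [[[0, -0.0114, -0.0306, 0, 0, 0, 0.085], [0, -0.0114, -0.0306, 0, 0, 0, 0.085], [0, -0.0114, -0.0306, 0, 0, 0, 0.085], [0, -0.0114, -0.0306, 0, 0, 0, 0.085], [0, -0.0114, -0.0306, 0, 0, 0, 0.085], [0, -0.0114, -0.0306, 0, 0, 0, 0.085], [0, -0.0114, -0.0306, 0, 0, 0, 0.085], [0, -0.0114, -0.0306, 0, 0, 0, 0.085], [0, -0.0114, -0.0306, 0, 0, 0, 0.085], [0, -0.0114, -0.0306, 0, 0, 0, 0.085], [0, -0.0114, -0.0306, 0, 0, 0, 0.085], [0, -0.0114, -0.0306, 0, 0, 0, 0.085], [0, -0.0114, -0.0306, 0, 0, 0, 0.085], [0, -0.0114, -0.0306, 0, 0, 0, 0.085], [0, -0.0114, -0.0306, 0, 0, 0, 0.085], [0.02, 0, 0, 0, 0, 0, 0.085], [0.02, 0, 0, 0, 0, 0, 0.085], [0, 0, 0, 0, 0, 0, 0.085]]]}}

```text
t: 9.98
tool_pos: [0.4757, 0.3828, 0.1123]
tool_rot: [1.287, 1.153, -1.314]
contact_force: [-0.8, -0.9, -0.4]
opening: 0.085
```

```bash
python3 look.py .4907 .3627 .018 173.1 0 yellow 100 .048 w4; python3 - <<'E'
from h import *
im=get_image("top");c,M=cam("top");p=proj(c,M,[.603,-.1125,.052])[0]; m=blob(hue(im)["white"],p,20)
print(p); print(rect(c,M,m,.052) if m is not None else None)
top=cv2.resize(im[int(p[1])-50:int(p[1])+50,int(p[0])-75:int(p[0])+75],None,fx=4,fy=4,interpolation=cv2.INTER_CUBIC)
cv2.imwrite("pics/t2.png",top[:,:,::-1])
E
```

```text
t 9.9833 [0.4757 0.3828 0.1123] F [-0.8 -0.9 -0.4] open 0.085
turn about tool (deg) [-0.18  0.53  0.79]  alt x 179.8 then shift mm [94.3 17.3 18.2] q6 38.9
expected px [350.0991 241.87  ]
1967 [0.4888 0.3674] [40.3 36.7] 83.3 [0.4886 0.3679]
[359.179  159.2468]
(array([ 0.6049, -0.1135]), (56.4891357421875, 37.98112106323242), 82.28189849853516, array([ 0.6027, -0.1115]))
```

View pics/t2.png

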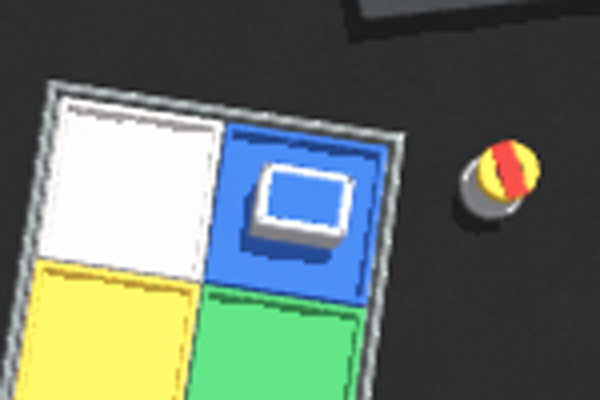

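View pics/w4.png

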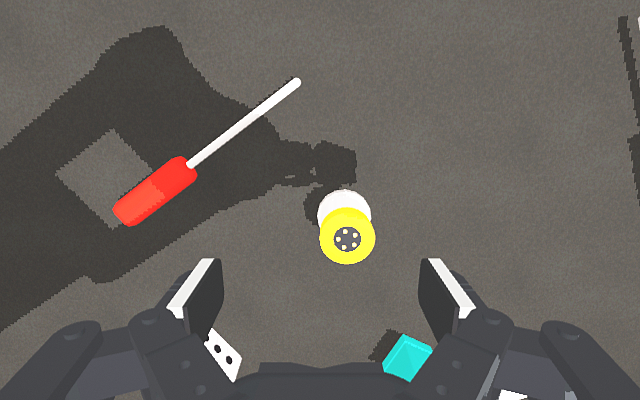

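Picture 5 shows the housing upright and central in the blue pocket, measured at (0.604,-0.1125) against a centre of (0.603,-0.1125). Picture 6 shows the good plug (yellow ring, pins, no stripe) at (347,237), close to the predicted pixel. Now I'll go down on the plug.

Emit:
{"op": "arm_command", "data": {"plan": [[[0, 0.0162, 0.016, -0.2, 0.5, 0.8, 0.085], [0, 0, 0, 0, 0, 0, 0.085], [0.025, 0, 0, 0, 0, 0, 0.085], [0.01, 0, 0, 0, 0, 0, 0.085], [0, 0, 0, 0, 0, 0, 0.085]]]}}

```text
t: 10.5
tool_pos: [0.4969, 0.3647, 0.0867]
tool_rot: [1.312, 1.144, -1.288]
contact_force: [-0.7, -0.8, 0.7]
opening: 0.0849
```

```bash
python3 look.py .490 .365 .018 173.1 0 yellow 100 .048 w5
```

```text
t 10.5 [0.4969 0.3647 0.0867] F [-0.7 -0.8  0.7] open 0.0849
turn about tool (deg) [-0.27 -0.48 -0.7 ]  alt x 179.7 then shift mm [68.7 -6.8  0.5] q6 36.6
expected px [310.6035 233.5466]
2506 [0.489  0.3668] [39.7 36.7] 82.5 [0.489  0.3675]
```

Emit:
{"op": "arm_command", "data": {"plan": [[[0.02, -0.0075, 0.0005, -0.2, -0.5, -0.7, 0.085], [0.025, 0, 0, 0, 0, 0, 0.085], [0.01, 0, 0, 0, 0, 0, 0.085], [0, 0, 0, 0, 0, 0, 0.085]]]}}

```text
t: 10.88
tool_pos: [0.4913, 0.3673, 0.034]
tool_rot: [1.303, 1.148, -1.293]
contact_force: [-0.1, -0.0, 0.7]
opening: 0.0848
```

```bash
python3 look.py .4895 .365 .017 173.1 0
```

```text
t 10.8833 [0.4913 0.3673 0.034 ] F [-0.1 -0.   0.7] open 0.0848
turn about tool (deg) [-0.06 -0.2  -0.24]  alt x 179.9 then shift mm [17.  -1.6  2.5] q6 36.8
```

Emit:
{"op": "arm_command", "data": {"plan": [[[0.012, -0.0015, 0.0025, 0, -0.2, -0.2, 0.085], [0.004, 0, 0, 0, 0, 0, 0.085], [0, 0, 0, 0, 0, 0, 0.025], [0, 0, 0, 0, 0, 0, 0.025], [0, 0, 0, 0, 0, 0, 0.025], [0, 0, 0, 0, 0, 0, 0.025], [0, 0, 0, 0, 0, 0, 0.025], [0, 0, 0, 0, 0, 0, 0.025], [0, 0, 0, 0, 0, 0, 0.025], [0, 0, 0, 0, 0, 0, 0.025], [0, 0, 0, 0, 0, 0, 0.025]]]}}

```text
t: 11.8
tool_pos: [0.4913, 0.3665, 0.0206]
tool_rot: [1.302, 1.148, -1.293]
contact_force: [-0.6, -0.3, -1.1]
opening: 0.0344
```

```bash
python3 look.py .5095 .0068 .1 173.1 0
```

```text
t 11.8 [0.4913 0.3665 0.0206] F [-0.6 -0.3 -1.1] open 0.0344
turn about tool (deg) [-0.03 -0.16 -0.24]  alt x 180.0 then shift mm [-79.4  61.3 354.9] q6 36.7
```

Emit:
{"op": "arm_command", "data": {"plan": [[[-0.015, 0, 0, 0, 0, 0, 0.025], [-0.025, 0, 0, 0, 0, 0, 0.025], [-0.025, 0, 0, 0, 0, 0, 0.025], [-0.015, 0, 0, 0, 0, 0, 0.025], [0, 0.0051, 0.0296, 0, 0, 0, 0.025], [0, 0.0051, 0.0296, 0, 0, 0, 0.025], [0, 0.0051, 0.0296, 0, 0, 0, 0.025], [0, 0.0051, 0.0296, 0, 0, 0, 0.025], [0, 0.0051, 0.0296, 0, 0, 0, 0.025], [0, 0.0051, 0.0296, 0, 0, 0, 0.025], [0, 0.0051, 0.0296, 0, 0, 0, 0.025], [0, 0.0051, 0.0296, 0, 0, 0, 0.025], [0, 0.0051, 0.0296, 0, 0, 0, 0.025], [0, 0.0051, 0.0296, 0, 0, 0, 0.025], [0, 0.0051, 0.0296, 0, 0, 0, 0.025], [0, 0.0051, 0.0296, 0, 0, 0, 0.025], [0, 0, 0, 0, 0, 0, 0.025]]]}}

```text
t: 13.22
tool_pos: [0.5083, -0.0083, 0.1033]
tool_rot: [1.296, 1.149, -1.288]
contact_force: [-0.3, -0.9, -0.9]
opening: 0.035
```

```bash
python3 look.py .5095 .0068 .0305 173.1 0
```

```text
t 13.2167 [ 0.5083 -0.0083  0.1033] F [-0.3 -0.9 -0.9] open 0.035
turn about tool (deg) [ 0.36 -0.07 -0.34]  alt x -179.6 then shift mm [ 72.8  -0.6 -15.1] q6 -2.9
```

Emit:
{"op": "arm_command", "data": {"plan": [[[0, 0, -0.016, 0.3, 0, -0.3, 0.025], [0.015, 0, 0, 0, 0, 0, 0.025], [0.02, 0, 0, 0, 0, 0, 0.025], [0.018, 0, 0, 0, 0, 0, 0.025], [0, 0, 0, 0, 0, 0, 0.025]]]}}

```text
t: 13.63
tool_pos: [0.5118, 0.0064, 0.0507]
tool_rot: [1.305, 1.144, -1.297]
contact_force: [-1.0, 1.0, -1.3]
opening: 0.0348
```

```bash
python3 look.py .5095 .0078 .0305 173.1 0
```

```text
t 13.6333 [0.5118 0.0064 0.0507] F [-1.   1.  -1.3] open 0.0348
turn about tool (deg) [-0.34 -0.11 -0.3 ]  alt x 179.7 then shift mm [20.2 -2.4 -1.1] q6 -0.5
```

Emit:
{"op": "arm_command", "data": {"plan": [[[0.01, -0.0024, -0.001, -0.3, -0.1, -0.3, 0.025], [0.007, 0, 0, 0, 0, 0, 0.025], [0, 0, 0, 0, 0, 0, 0.025]]]}}

```text
t: 13.88
tool_pos: [0.5095, 0.0087, 0.0332]
tool_rot: [1.297, 1.151, -1.297]
contact_force: [-0.3, 0.5, -0.8]
opening: 0.0345
```

Emit:
{"op": "arm_command", "data": {"plan": [[[0.0022, 0, 0.0005, 0, 0, 0, 0.025], [0.001, 0, 0, 0, 0, 0, 0.025], [0, 0, 0, 0, 0, 0, 0.025]]]}}

```text
t: 14.13
tool_pos: [0.5103, 0.0084, 0.0308]
tool_rot: [1.298, 1.15, -1.295]
contact_force: [-0.5, 1.1, -1.9]
opening: 0.0348
```

Emit:
{"op": "arm_command", "data": {"plan": [[[0.0007, 0, 0, 0, 0, 0, 0.025], [0, 0, 0, 0, 0, 0, 0.052], [0, 0, 0, 0, 0, 0, 0.052], [0, 0, 0, 0, 0, 0, 0.052], [0, 0, 0, 0, 0, 0, 0.052], [-0.015, 0, 0, 0, 0, 0, 0.052], [-0.03, 0, 0, 0, 0, 0, 0.052], [-0.03, 0, 0, 0, 0, 0, 0.085], [-0.03, 0, 0, 0, 0, 0, 0.085], [-0.02, 0, 0, 0, 0, 0, 0.085], [0, 0, 0, 0, 0, 0, 0.085]]]}}

```text
t: 15.05
tool_pos: [0.5099, 0.0082, 0.1613]
tool_rot: [1.298, 1.149, -1.296]
contact_force: [0.7, -0.7, 1.1]
opening: 0.0847
```

```bash
python3 look.py .375 -.274 .15 173.1 0
```

```text
t 15.05 [0.5099 0.0082 0.1613] F [ 0.7 -0.7  1.1] open 0.0847
turn about tool (deg) [ 0.03 -0.03 -0.07]  alt x -180.0 then shift mm [  11.3 -100.   296.3] q6 -0.6
```

Emit:
{"op": "arm_command", "data": {"plan": [[[0, -0.01, 0.0288, 0, 0, 0, 0.085], [0, -0.01, 0.0288, 0, 0, 0, 0.085], [0, -0.01, 0.0288, 0, 0, 0, 0.085], [0, -0.01, 0.0288, 0, 0, 0, 0.085], [0, -0.01, 0.0288, 0, 0, 0, 0.085], [0, -0.01, 0.0288, 0, 0, 0, 0.085], [0, -0.01, 0.0288, 0, 0, 0, 0.085], [0, -0.01, 0.0288, 0, 0, 0, 0.085], [0.02, -0.01, 0.0288, 0, 0, 0, 0.085], [0.025, -0.01, 0.0288, 0, 0, 0, 0.085], [0, 0, 0, 0, 0, 0, 0.085]]]}}

```text
t: 15.97
tool_pos: [0.3721, -0.2761, 0.1107]
tool_rot: [1.294, 1.148, -1.287]
contact_force: [-0.6, 1.4, -1.8]
opening: 0.0849
```

```bash
python3 look.py .375 -.274 .012 173.1 0 green 100 .04 w6
```

```text
t 15.9667 [ 0.3721 -0.2761  0.1107] F [-0.6  1.4 -1.8] open 0.0849
turn about tool (deg) [ 0.45  0.04 -0.42]  alt x -179.6 then shift mm [98.7  2.6 -2.4] q6 -39.6
expected px [325.9967 210.4723]
837 [ 0.3746 -0.266 ] [29.5 18. ] -6.6 [ 0.3744 -0.2661]
```

```bash
python3 - <<'E'
from h import *
o=ctrl.get_obs(); im=get_image("wrist"); c,M=cam("wrist",o)
uv=proj(c,M,[.375,-.274,.04])[0]; g=cv2.morphologyEx(hue(im)["green"].astype(np.uint8),cv2.MORPH_CLOSE,np.ones((9,9)))
m=blob(g,uv,60); print(uv,m.sum(),rect(c,M,m,.04))
E
```

```text
[323.8808 211.3824] 804 (array([ 0.3742, -0.2654]), (29.560657501220703, 17.51081657409668), -1.374359130859375, array([ 0.3742, -0.2656]))
```

View pics/w6.png

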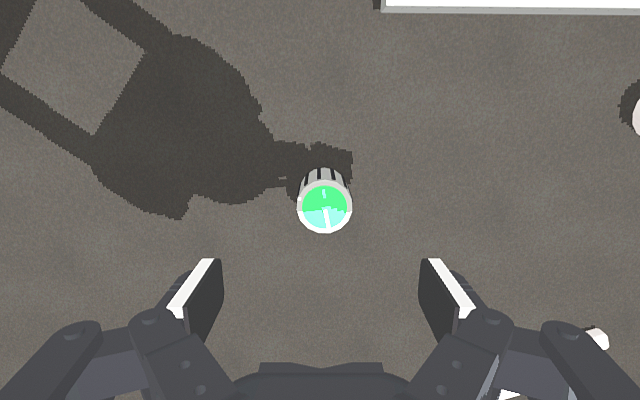

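The disc centre is at (325,206) against the predicted (326,210), which puts the knob at about (0.3745,-0.272).

Emit:
{"op": "arm_command", "data": {"plan": [[[0, 0.0019, -0.0044, 0.4, 0, -0.4, 0.085], [0.03, 0, 0, 0, 0, 0, 0.085], [0.03, 0, 0, 0, 0, 0, 0.085], [0.015, 0, 0, 0, 0, 0, 0.085], [0, 0, 0, 0, 0, 0, 0.085]]]}}

```text
t: 16.48
tool_pos: [0.3849, -0.2685, 0.0425]
tool_rot: [1.292, 1.138, -1.285]
contact_force: [-0.2, 0.3, -0.3]
opening: 0.085
```

```bash
python3 look.py .3745 -.272 .012 173.1 0
```

```text
t 16.4833 [ 0.3849 -0.2685  0.0425] F [-0.2  0.3 -0.3] open 0.085
turn about tool (deg) [ 0.45  0.4  -0.82]  alt x -179.5 then shift mm [30.5 -9.9  4.7] q6 -37.7
```

Emit:
{"op": "arm_command", "data": {"plan": [[[0.005, -0.01, 0.0047, 0.4, 0.4, -0.8, 0.085], [0.01, 0, 0, 0, 0, 0, 0.085], [0, 0, 0, 0, 0, 0, 0.085]]]}}

```text
t: 16.73
tool_pos: [0.3766, -0.271, 0.0291]
tool_rot: [1.293, 1.15, -1.293]
contact_force: [0.6, 1.0, -0.1]
opening: 0.085
```

```bash
python3 look.py .3745 -.272 .012 173.1 0
```

```text
t 16.7333 [ 0.3766 -0.271   0.0291] F [ 0.6  1.  -0.1] open 0.085
turn about tool (deg) [ 0.31  0.09 -0.11]  alt x -179.7 then shift mm [17.1 -2.   1.2] q6 -38.4
```

Emit:
{"op": "arm_command", "data": {"plan": [[[0.011, -0.002, 0.0012, 0.3, 0, 0, 0.085], [0.005, -0.001, 0, 0, 0, 0, 0.085], [0, 0, 0, 0, 0, 0, 0.025], [0, 0, 0, 0, 0, 0, 0.025], [0, 0, 0, 0, 0, 0, 0.025], [0, 0, 0, 0, 0, 0, 0.025], [0, 0, 0, 0, 0, 0, 0.025], [0, 0, 0, 0, 0, 0, 0.025], [0, 0, 0, 0, 0, 0, 0.025], [0, 0, 0, 0, 0, 0, 0.025], [0, 0, 0, 0, 0, 0, 0.025]]]}}

```text
t: 17.65
tool_pos: [0.3756, -0.2743, 0.0153]
tool_rot: [1.297, 1.139, -1.296]
contact_force: [0.7, -0.4, -0.5]
opening: 0.0366
```

```bash
python3 look.py .497 -.0995 .1 173.1 0
```

```text
t 17.65 [ 0.3756 -0.2743  0.0153] F [ 0.7 -0.4 -0.5] open 0.0366
turn about tool (deg) [-0.07  0.34 -0.45]  alt x 179.9 then shift mm [ -84.7   99.6 -188.1] q6 -38.4
```

Emit:
{"op": "arm_command", "data": {"plan": [[[-0.015, 0, 0, 0, 0, 0, 0.025], [-0.025, 0, 0, 0, 0.3, -0.4, 0.025], [-0.025, 0, 0, 0, 0, 0, 0.025], [-0.02, 0, 0, 0, 0, 0, 0.025], [0, 0.014, -0.0264, 0, 0, 0, 0.025], [0, 0.014, -0.0264, 0, 0, 0, 0.025], [0, 0.014, -0.0264, 0, 0, 0, 0.025], [0, 0.014, -0.0264, 0, 0, 0, 0.025], [0, 0.014, -0.0264, 0, 0, 0, 0.025], [0, 0.014, -0.0264, 0, 0, 0, 0.025], [0, 0.014, -0.0264, 0, 0, 0, 0.025], [0, 0, 0, 0, 0, 0, 0.025]]]}}

```text
t: 18.65
tool_pos: [0.4995, -0.0959, 0.1047]
tool_rot: [1.306, 1.144, -1.302]
contact_force: [-0.3, -0.1, -0.8]
opening: 0.0368
```

```bash
python3 look.py .497 -.1015 .0253 173.1 0
```

```text
t 18.65 [ 0.4995 -0.0959  0.1047] F [-0.3 -0.1 -0.8] open 0.0368
turn about tool (deg) [-0.5  -0.05 -0.14]  alt x 179.5 then shift mm [79.4 -1.8  5.9] q6 -11.9
```

Emit:
{"op": "arm_command", "data": {"plan": [[[0, -0.0018, 0.0059, -0.5, 0, 0, 0.025], [0.02, 0, 0, 0, 0, 0, 0.025], [0.025, 0, 0, 0, 0, 0, 0.025], [0.012, 0, 0, 0, 0, 0, 0.025], [0, 0, 0, 0, 0, 0, 0.025]]]}}

```text
t: 19.07
tool_pos: [0.4975, -0.1035, 0.0473]
tool_rot: [1.295, 1.147, -1.29]
contact_force: [-0.0, -0.5, -0.0]
opening: 0.0363
```

```bash
python3 look.py .497 -.1015 .0253 173.1 0
```

```text
t 19.0667 [ 0.4975 -0.1035  0.0473] F [-0.  -0.5 -0. ] open 0.0363
turn about tool (deg) [ 0.3   0.1  -0.31]  alt x -179.7 then shift mm [22.  -0.7 -2. ] q6 -13.5
```

Emit:
{"op": "arm_command", "data": {"plan": [[[0.012, -0.0007, -0.002, 0.3, 0.1, -0.3, 0.025], [0.006, 0, 0, 0, 0, 0, 0.025], [0.0015, 0, 0, 0, 0, 0, 0.025], [0, 0, 0, 0, 0, 0, 0.025]]]}}

```text
t: 19.4
tool_pos: [0.4959, -0.1039, 0.0266]
tool_rot: [1.299, 1.148, -1.301]
contact_force: [0.1, 0.5, 0.2]
opening: 0.0366
```

Emit:
{"op": "arm_command", "data": {"plan": [[[0.0012, 0.0008, -0.002, 0, 0, 0, 0.025], [0, 0, 0, 0, 0, 0, 0.025], [0.0003, 0, 0, 0, 0, 0, 0.052], [0, 0, 0, 0, 0, 0, 0.052], [0, 0, 0, 0, 0, 0, 0.052], [0, 0, 0, 0, 0, 0, 0.052], [-0.015, 0, 0, 0, 0, 0, 0.052], [-0.03, 0, 0, 0, 0, 0, 0.052], [-0.03, 0, 0, 0, 0, 0, 0.085], [-0.03, 0, 0, 0, 0, 0, 0.085], [-0.03, 0, 0, 0, 0, 0, 0.085], [0, 0, 0, 0, 0, 0, 0.085]]]}}

```text
t: 20.4
tool_pos: [0.497, -0.1015, 0.167]
tool_rot: [1.299, 1.149, -1.3]
contact_force: [1.5, -0.6, 0.8]
opening: 0.0849
```

```bash
python3 look.py .611 .2255 .16 106.0 0; python3 - <<'E'
from h import *
for n in ("top","scene"):
    im=get_image(n); h=hue(im); c,M=cam(n); p=proj(c,M,[.611,.2255,.048])[0]
    m=blob(h["white"],p,18); print(n,p,rect(c,M,m,.048) if m is not None else None)
E
```

```text
t 20.4 [ 0.497  -0.1015  0.167 ] F [ 1.5 -0.6  0.8] open 0.0849
turn about tool (deg) [66.95  0.04  0.03]  alt x -113.1 then shift mm [   7.  -282.9 -199.7] q6 -12.9
top [222.6194 151.9278] (array([0.6109, 0.2255]), (36.33238220214844, 29.110559463500977), 16.6738338470459, array([0.6112, 0.2256]))
scene [432.3517 196.4397] (array([0.611 , 0.2256]), (40.8701171875, 32.90471649169922), 14.498411178588867, array([0.6108, 0.226 ]))
```

```bash
python3 - <<'E'
from h import *
im=get_image("top"); c,M=cam("top"); h=cv2.cvtColor(im,cv2.COLOR_RGB2HSV)
t=((h[...,0]>82)&(h[...,0]<96)&(h[...,1]>120)&(h[...,2]>60))
for uv in ((225,184),(260,160)):
    m=blob(t,uv,16); print(rect(c,M,m,.045))
    d=rect(c,M,m,.045)[0]-[.611,.2255]
    for j in (106,16): a=np.radians(j); print(j,"along",1000*(d@[np.cos(a),np.sin(a)]),"across",1000*(d@[-np.sin(a),np.cos(a)]))
E
```

```text
(array([0.531 , 0.2156]), (50.04231262207031, 31.778100967407227), 54.86476135253906, array([0.5309, 0.2155]))
106 along 12.511734052841609 across 79.63957459304238
16 along -79.63957459304238 across 12.511734052841616
(array([0.5941, 0.1325]), (41.41181182861328, 40.61949157714844), 18.231979370117188, array([0.5939, 0.1326]))
106 along -84.72158853628004 across 41.86343535933496
16 along -41.86343535933497 across -84.72158853628004
```

Emit:
{"op": "arm_command", "data": {"plan": [[[0, 0, 0, 6.8, 0, 0, 0.07], [0, 0, 0, 6.8, 0, 0, 0.07], [0, 0, 0, 6.8, 0, 0, 0.07], [0, 0, 0, 6.8, 0, 0, 0.07], [0, 0, 0, 6.8, 0, 0, 0.07], [0, 0, 0, 6.8, 0, 0, 0.07], [0, 0, 0, 6.8, 0, 0, 0.07], [0, 0, 0, 6.8, 0, 0, 0.07], [0, 0, 0, 6.8, 0, 0, 0.07], [0, 0, 0, 5.7, 0, 0, 0.07], [0, 0, 0, 0, 0, 0, 0.07]]]}}

```text
t: 21.47
tool_pos: [0.4789, -0.0951, 0.1334]
tool_rot: [2.06, 0.261, -2.168]
contact_force: [-0.3, 0.8, -0.6]
opening: 0.07
```

Emit:
{"op": "arm_command", "data": {"plan": [[[0, -0.0235, -0.0166, 0, 0, 0, 0.07], [0, -0.0235, -0.0166, 0, 0, 0, 0.07], [0, -0.0235, -0.0166, 0, 0, 0, 0.07], [0, -0.0235, -0.0166, 0, 0, 0, 0.07], [0, -0.0235, -0.0166, 0, 0, 0, 0.07], [0, -0.0235, -0.0166, 0, 0, 0, 0.07], [0, -0.0235, -0.0166, 0, 0, 0, 0.07], [0, -0.0235, -0.0166, 0, 0, 0, 0.07], [0, -0.0235, -0.0166, 0, 0, 0, 0.07], [0, -0.0235, -0.0166, 0, 0, 0, 0.07], [0, -0.0235, -0.0166, 0, 0, 0, 0.07], [0.015, -0.02, -0.015, 0, 0, 0, 0.07], [0.02, 0, 0, 0, 0, 0, 0.07], [0, 0, 0, 0, 0, 0, 0.07]]]}}

```text
t: 22.63
tool_pos: [0.595, 0.2374, 0.0693]
tool_rot: [2.003, 0.302, -2.187]
contact_force: [-1.1, 0.2, -0.6]
opening: 0.07
```

```bash
python3 look.py .611 .2255 .016 106.0 0 white 70 .048 w7
```

```text
t 22.6333 [0.595  0.2374 0.0693] F [-1.1  0.2 -0.6] open 0.07
turn about tool (deg) [-1.24  4.71  2.35]  alt x 178.8 then shift mm [ 53.3  15.8 -12.1] q6 88.6
expected px [354.5296 217.8594]
4678 [0.614 0.23 ] [47.1 29.3] 17.2 [0.6149 0.2303]
```

View pics/w7.png

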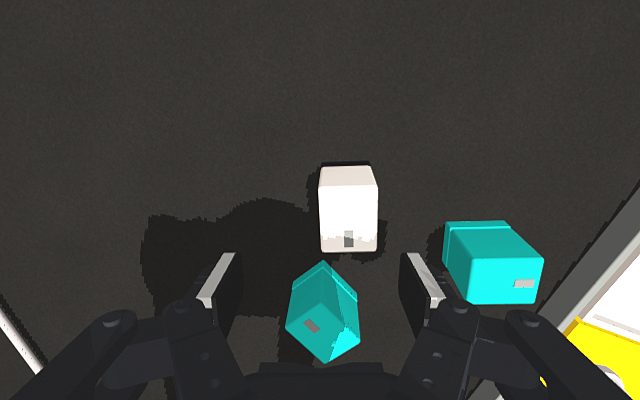

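The white relay top face spans about (319–378, 187–250), and the turquoise decoys are at (323,312) and (495,262). The tool has tilted and sunk a little, so I'll raise and straighten it first.

Emit:
{"op": "arm_command", "data": {"plan": [[[-0.02, 0, 0, 0, 4.7, 2.3, 0.07], [-0.02, 0, 0, -1.2, 0, 0, 0.07], [0, 0.0158, -0.012, 0, 0, 0, 0.07], [0, 0, 0, 0, 0, 0, 0.07]]]}}

```text
t: 23.02
tool_pos: [0.6105, 0.2224, 0.1082]
tool_rot: [2.063, 0.292, -2.073]
contact_force: [-0.2, 0.0, -0.7]
opening: 0.07
```

```bash
python3 look.py .6105 .227 .016 106.3 0 white 90 .048 w8
```

```text
t 23.0167 [0.6105 0.2224 0.1082] F [-0.2  0.  -0.7] open 0.07
turn about tool (deg) [-0.03  0.31 -0.13]  alt x 180.0 then shift mm [92.2 -4.4 -1.3] q6 87.3
expected px [315.2202 214.4334]
1988 [0.6106 0.2291] [33.3 28.8] 18.4 [0.6123 0.2297]
```

Emit:
{"op": "arm_command", "data": {"plan": [[[0.005, -0.005, -0.0013, -0.4, 0.3, -0.1, 0.07], [0.025, 0, 0, 0, 0, 0, 0.07], [0.025, 0, 0, 0, 0, 0, 0.07], [0, 0, 0, 0, 0, 0, 0.07]]]}}

```text
t: 23.4
tool_pos: [0.6104, 0.2292, 0.0547]
tool_rot: [2.071, 0.307, -2.061]
contact_force: [-0.3, -0.5, -1.6]
opening: 0.0699
```

```bash
python3 look.py .6105 .2275 .016 106.7 0
```

```text
t 23.4 [0.6104 0.2292 0.0547] F [-0.3 -0.5 -1.6] open 0.0699
turn about tool (deg) [ 0.01 -0.3   0.14]  alt x -180.0 then shift mm [38.7  1.6  0.3] q6 87.2
```

Emit:
{"op": "arm_command", "data": {"plan": [[[0.015, 0.0016, 0, 0, -0.3, 0.1, 0.07], [0.015, 0, 0, 0, 0, 0, 0.07], [0.007, 0, 0, 0, 0, 0, 0.07], [0, 0, 0, 0, 0, 0, 0.07]]]}}

```text
t: 23.73
tool_pos: [0.6091, 0.2285, 0.016]
tool_rot: [2.062, 0.306, -2.067]
contact_force: [-0.3, 0.1, 0.3]
opening: 0.0697
```

```bash
python3 look.py .6105 .2275 .016 106.7 0
```

```text
t 23.7333 [0.6091 0.2285 0.016 ] F [-0.3  0.1  0.3] open 0.0697
turn about tool (deg) [0.11 0.15 0.1 ]  alt x -179.9 then shift mm [-0.   1.3 -1. ] q6 87.1
```

Emit:
{"op": "arm_command", "data": {"plan": [[[0, 0.001, -0.001, 0, 0, 0, 0.02], [0, 0, 0, 0, 0, 0, 0.02], [0, 0, 0, 0, 0, 0, 0.02], [0, 0, 0, 0, 0, 0, 0.02], [0, 0, 0, 0, 0, 0, 0.02], [0, 0, 0, 0, 0, 0, 0.02], [0, 0, 0, 0, 0, 0, 0.02], [0, 0, 0, 0, 0, 0, 0.02], [0, 0, 0, 0, 0, 0, 0.02]]]}}

```text
t: 24.48
tool_pos: [0.613, 0.2287, 0.0206]
tool_rot: [2.068, 0.308, -2.061]
contact_force: [0.1, -0.5, -1.0]
opening: 0.0293
```

```bash
python3 look.py .616 -.006 .12 83.1 0
```

```text
t 24.4833 [0.613  0.2287 0.0206] F [ 0.1 -0.5 -1. ] open 0.0293
turn about tool (deg) [23.74 -0.19  0.14]  alt x -156.3 then shift mm [-99.4 232.7 -31.2] q6 87.0
```

Emit:
{"op": "arm_command", "data": {"plan": [[[-0.015, 0, 0, 0, 0, 0, 0.02], [-0.03, 0, 0, 0, 0, 0, 0.02], [-0.03, 0, 0, 0, 0, 0, 0.02], [-0.03, 0, 0, 0, 0, 0, 0.02], [-0.015, 0, 0, 0, 0, 0, 0.02], [0, 0, 0, 4.8, 0, 0, 0.02], [0, 0, 0, 4.8, 0, 0, 0.02], [0, 0, 0, 4.8, 0, 0, 0.02], [0, 0, 0, 4.8, 0, 0, 0.02], [0, 0, 0, 4.6, 0, 0, 0.02], [0, 0, 0, 0, 0, 0, 0.02]]]}}

```text
t: 25.4
tool_pos: [0.6134, 0.2287, 0.1593]
tool_rot: [-2.156, 0.146, 2.135]
contact_force: [0.2, 0.2, -1.4]
opening: 0.0295
```

```bash
python3 look.py .618 -.006 .12 83.1 0
```

```text
t 25.4 [0.6134 0.2287 0.1593] F [ 0.2  0.2 -1.4] open 0.0295
turn about tool (deg) [-1.18 -0.55  0.33]  alt x 178.8 then shift mm [ 39.3 232.5 -32.8] q6 112.0
```

Emit:
{"op": "arm_command", "data": {"plan": [[[0, 0, 0, -1.1, -0.5, 0.3, 0.02], [0, 0.029, -0.0041, 0, 0, 0, 0.02], [0, 0.029, -0.0041, 0, 0, 0, 0.02], [0, 0.029, -0.0041, 0, 0, 0, 0.02], [0, 0.029, -0.0041, 0, 0, 0, 0.02], [0, 0.029, -0.0041, 0, 0, 0, 0.02], [0, 0.029, -0.0041, 0, 0, 0, 0.02], [0.01, 0.029, -0.0041, 0, 0, 0, 0.02], [0.02, 0.029, -0.0041, 0, 0, 0, 0.02], [0, 0, 0, 0, 0, 0, 0.02]]]}}

```text
t: 26.23
tool_pos: [0.6234, -0.0128, 0.136]
tool_rot: [-2.184, 0.092, 2.172]
contact_force: [-1.3, 0.9, -2.1]
opening: 0.0294
```

```bash
python3 look.py .618 -.006 .031 83.1 0 white 1 .02 w9
```

```text
t 26.2333 [ 0.6234 -0.0128  0.136 ] F [-1.3  0.9 -2.1] open 0.0294
turn about tool (deg) [ 2.04 -0.33  0.03]  alt x -178.0 then shift mm [105.   -6.1   6.2] q6 86.8
expected px [313.7041 200.5266]
5 [ 0.6185 -0.0055] [1.2 1.2] -48.8 [ 0.6185 -0.0055]
```

View pics/w9.png

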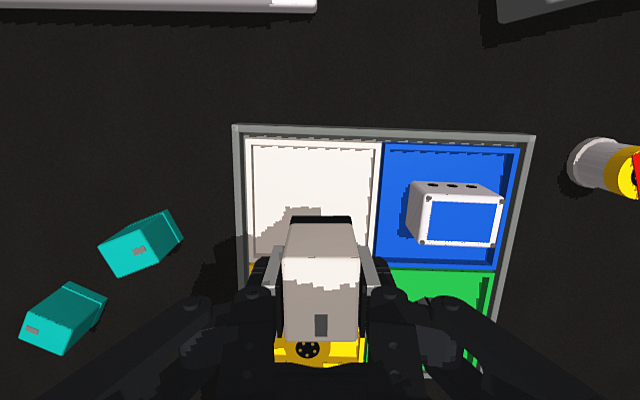

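Picture 9: the relay is held straight over the white pocket, the housing sits in blue, and part of the plug shows in yellow. Now lowering.

Emit:
{"op": "arm_command", "data": {"plan": [[[0, -0.006, 0.006, 2, -0.3, 0, 0.02], [0.025, 0, 0, 0, 0, 0, 0.02], [0.03, 0, 0, 0, 0, 0, 0.02], [0.02, 0, 0, 0, 0, 0, 0.02], [0, 0, 0, 0, 0, 0, 0.02]]]}}

```text
t: 26.7
tool_pos: [0.6236, -0.0016, 0.0683]
tool_rot: [-2.176, 0.116, 2.149]
contact_force: [-1.2, 0.7, -1.9]
opening: 0.0295
```

```bash
python3 look.py .618 -.006 .031 83.1 0
```

```text
t 26.7 [ 0.6236 -0.0016  0.0683] F [-1.2  0.7 -1.9] open 0.0295
turn about tool (deg) [ 0.54 -0.7   0.25]  alt x -179.5 then shift mm [37.3  5.1  5.1] q6 89.2
```

Emit:
{"op": "arm_command", "data": {"plan": [[[0.01, 0.005, 0.005, 0.5, -0.7, 0.2, 0.02], [0.012, 0, 0, 0, 0, 0, 0.02], [0.007, 0, 0, 0, 0, 0, 0.02], [0, 0, 0, 0, 0, 0, 0.02]]]}}

```text
t: 27.03
tool_pos: [0.62, -0.0042, 0.041]
tool_rot: [-2.165, 0.124, 2.158]
contact_force: [0.2, -0.2, -0.6]
opening: 0.0293
```

```bash
python3 look.py .618 -.006 .031 83.1 0
```

```text
t 27.0333 [ 0.62   -0.0042  0.041 ] F [ 0.2 -0.2 -0.6] open 0.0293
turn about tool (deg) [ 0.31 -0.17  0.06]  alt x -179.7 then shift mm [10.   2.   1.7] q6 89.3
```

Emit:
{"op": "arm_command", "data": {"plan": [[[0.006, 0.002, 0.0017, 0.3, -0.2, 0, 0.02], [0.002, 0, 0, 0, 0, 0, 0.02], [0, 0, 0, 0, 0, 0, 0.02]]]}}

```text
t: 27.28
tool_pos: [0.6193, -0.0061, 0.034]
tool_rot: [-2.161, 0.129, 2.157]
contact_force: [0.4, 0.0, 0.8]
opening: 0.0294
```

Emit:
{"op": "arm_command", "data": {"plan": [[[0.0015, 0, 0.001, 0, 0, 0, 0.02], [0, 0, 0, 0, 0, 0, 0.02]]]}}

```text
t: 27.45
tool_pos: [0.6188, -0.0062, 0.0331]
tool_rot: [-2.162, 0.129, 2.155]
contact_force: [-0.2, -0.4, -1.0]
opening: 0.0295
```

Emit:
{"op": "arm_command", "data": {"plan": [[[0.0015, 0, 0, 0, 0, 0, 0.02], [0, 0, 0, 0, 0, 0, 0.02]]]}}

```text
t: 27.62
tool_pos: [0.6192, -0.0064, 0.0323]
tool_rot: [-2.164, 0.129, 2.154]
contact_force: [0.2, 0.0, -0.1]
opening: 0.0292
```

Emit:
{"op": "arm_command", "data": {"plan": [[[0.002, 0, 0.001, 0, 0, 0, 0.02], [0.001, 0, 0, 0, 0, 0, 0.02], [0, 0, 0, 0, 0, 0, 0.02]]]}}

```text
t: 27.87
tool_pos: [0.6186, -0.0063, 0.0295]
tool_rot: [-2.165, 0.129, 2.153]
contact_force: [0.3, 0.7, -0.3]
opening: 0.0294
```

Emit:
{"op": "arm_command", "data": {"plan": [[[0.0015, 0, 0, 0, 0, 0, 0.02], [0, 0, 0, 0, 0, 0, 0.02]]]}}

```text
t: 28.03
tool_pos: [0.6186, -0.0063, 0.0279]
tool_rot: [-2.165, 0.129, 2.153]
contact_force: [0.0, 0.1, -0.1]
opening: 0.0291
```

Emit:
{"op": "arm_command", "data": {"plan": [[[0.001, 0, 0, 0, 0, 0, 0.02], [0, 0, 0, 0, 0, 0, 0.02]]]}}

```text
t: 28.2
tool_pos: [0.6191, -0.0063, 0.028]
tool_rot: [-2.166, 0.129, 2.152]
contact_force: [0.4, 0.4, -0.3]
opening: 0.029
```

Emit:
{"op": "arm_command", "data": {"plan": [[[0.0015, 0, 0, 0, 0, 0, 0.02], [0, 0, 0, 0, 0, 0, 0.02]]]}}

```text
t: 28.37
tool_pos: [0.6199, -0.0064, 0.0281]
tool_rot: [-2.167, 0.129, 2.151]
contact_force: [0.8, -0.5, -0.7]
opening: 0.0293
```

Emit:
{"op": "arm_command", "data": {"plan": [[[0.0015, 0, 0, 0, 0, 0, 0.02], [0, 0, 0, 0, 0, 0, 0.02]]]}}

```text
t: 28.53
tool_pos: [0.6207, -0.0065, 0.028]
tool_rot: [-2.168, 0.13, 2.15]
contact_force: [0.6, 0.2, -0.8]
opening: 0.0291
```

Emit:
{"op": "arm_command", "data": {"plan": [[[-0.0003, 0, 0.002, 0, 0, 0, 0.02], [0, 0, 0, 0, 0, 0, 0.045], [0, 0, 0, 0, 0, 0, 0.045], [0, 0, 0, 0, 0, 0, 0.045], [0, 0, 0, 0, 0, 0, 0.045], [-0.015, 0, 0, 0, 0, 0, 0.045], [-0.03, 0, 0, 0, 0, 0, 0.045], [-0.03, 0, 0, 0, 0, 0, 0.045], [-0.03, 0, 0, 0, 0, 0, 0.06], [-0.03, 0, 0, 0, 0, 0, 0.06], [-0.03, 0, 0, 0, 0, 0, 0.06], [0, 0.03, -0.01, 0, 0, 0, 0.06], [0, 0, 0, 0, 0, 0, 0.06]]]}}

```text
t: 29.62
tool_pos: [0.6205, -0.0369, 0.1949]
tool_rot: [-2.16, 0.127, 2.161]
contact_force: [-0.9, -0.3, -0.3]
opening: 0.0596
```

```bash
python3 - <<'E'
from h import *
o=ctrl.get_obs(); print(o["tool_pos"],np.degrees(o["q"]))
im=get_image("scene"); c,M=cam("scene"); cv2.imwrite("pics/s1.png",cv2.resize(im[100:350,120:470,::-1],None,fx=2.2,fy=2.2,interpolation=cv2.INTER_CUBIC))
E
```

```text
[ 0.6205 -0.0369  0.1949] [-10.2686   3.973   94.9333   0.0121  81.1278  86.4919]
```

View pics/s1.png

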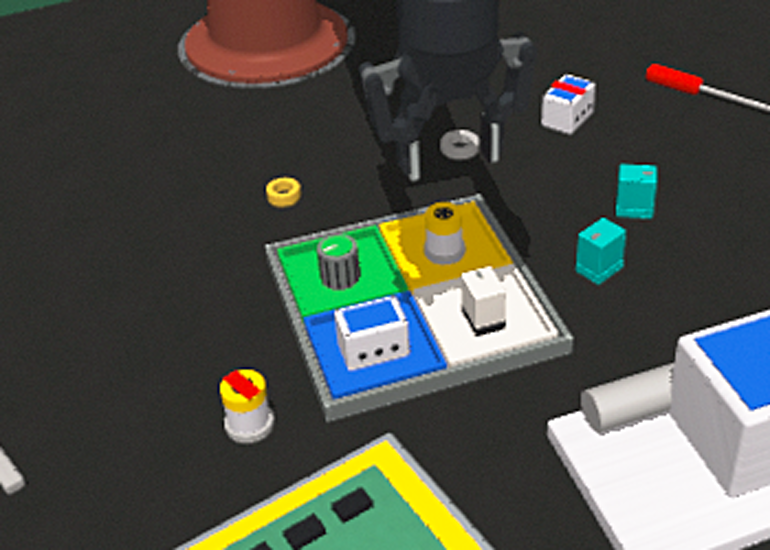

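Picture 10: all four parts stand upright in their own pockets. I'll move the arm aside to measure how well they're centred.

Emit:
{"op": "arm_command", "data": {"plan": [[[0, 0.03, 0.012, 0, 0, 0, 0.06], [0, 0.03, 0.012, 0, 0, 0, 0.06], [0, 0.03, 0.012, 0, 0, 0, 0.06], [0, 0.03, 0.012, 0, 0, 0, 0.06], [0, 0.03, 0.012, 0, 0, 0, 0.06], [0, 0.03, 0.012, 0, 0, 0, 0.06], [0, 0.03, 0.012, 0, 0, 0, 0.06], [0, 0.03, 0.012, 0, 0, 0, 0.06], [0, 0.03, 0.012, 0, 0, 0, 0.06], [0, 0.03, 0.012, 0, 0, 0, 0.06], [0, 0.03, 0.012, 0, 0, 0, 0.06], [0, 0, 0, 0, 0, 0, 0.06]]]}}

```text
t: 30.67
tool_pos: [0.4421, -0.3505, 0.1829]
tool_rot: [-2.148, 0.102, 2.169]
contact_force: [-0.5, 0.4, 0.3]
opening: 0.06
```

```bash
python3 - <<'E'
from h import *
C={"housing":(.603,-.1125,.052),"plug":(.5095,.0068,.058),"knob":(.497,-.0995,.05),"relay":(.616,-.006,.058)}
for n in ("top","scene"):
    im=get_image(n); c,M=cam(n)
    for k,p in C.items():
        for r in mark_of(n,k)[:2]:
            w=M[:3,:3]@np.array(r["at"])+M[:3,3]; print(n,k,round(r["conf"],2),w)
    if n=="top":
        p=proj(c,M,[.556,-.053,.02])[0].astype(int); vis=cv2.resize(im[p[1]-60:p[1]+60,p[0]-80:p[0]+80],None,fx=5,fy=5,interpolation=cv2.INTER_CUBIC)
        for k,q in C.items():
            a=((proj(c,M,q)[0]-p+[80,60])*5+2).astype(int); cv2.drawMarker(vis,tuple(int(v) for v in a),(255,0,255),cv2.MARKER_CROSS,14,1)
        cv2.imwrite("pics/t3.png",vis[:,:,::-1])
E
```

```text
top housing 0.61 [ 0.6059 -0.1131  0.0072]
top plug 0.55 [0.5106 0.0053 0.0111]
top plug 0.55 [ 0.5044 -0.1002  0.0101]
top knob 0.76 [ 0.4999 -0.1008  0.0149]
top relay 0.82 [0.5315 0.2165 0.002 ]
top relay 0.65 [0.6008 0.1346 0.0006]
scene housing 0.74 [ 0.605  -0.1123  0.014 ]
scene plug 0.65 [0.5123 0.004  0.0112]
scene plug 0.45 [ 0.614  -0.0096  0.013 ]
scene knob 0.64 [ 0.4965 -0.1038  0.0123]
scene knob 0.36 [ 0.6273 -0.2408  0.    ]
scene relay 0.9 [ 0.6176 -0.0088  0.0101]
scene relay 0.7 [0.5954 0.1339 0.0028]
```

View pics/t3.png

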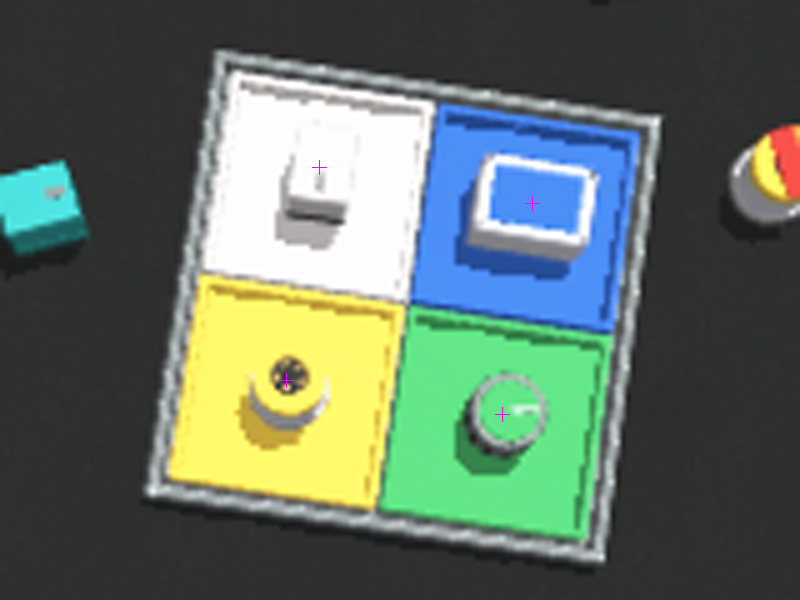

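The markers (pocket centres) coincide with the part tops to within about 3 mm, and all four are upright. I'm handing the job in.

```bash
python3 -c "
from station import *
print(finish_job())"
```

```text
the job is handed in; nothing more can be done
None
```

All four good parts are in their pockets, placed in the order asked: housing in blue, plug in yellow, knob in green, relay in white. I handed the job in at about 31 s of the 104 s allowed, with the arm clear of everything.

**Last checks:** The final top and scene pictures show each part upright, with its centre within about 3–5 mm of its pocket's centre. The arm never touched the scrap housing, the scrap plug or the turquoise look-alikes, and all of them are still standing.

**What disagreed:**
- **Relay in the top view:** the network reported only the turquoise look-alikes as the relay, not the white one on its white floor. I relied on the scene camera, which put it at (0.618, -0.009) against a pocket centre of (0.616, -0.006), and on the picture itself.
- **Relay set-down:** the force reading did not clearly show contact. I judged it from the tool no longer sinking at z = 28 mm.
- **Tool drift:** the tool sank and tilted during one fast turn. I corrected it before the grasp.

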